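Seat the index plate on the bench drive

TASK

Pick up the aluminium index plate by its hub and lower it over the centre shaft of the bench drive, turning it under light pressure until the drive pin drops into its slot and the plate lies flat and fully home on the housing rim. Press lightly and do not force it, let go of it, and leave the cup, the bottle and the pliers where they are.

Things in the scene. Friction and masses are not known exactly. Their poses are not given: they have to be found in the camera images.
- plate: Loose bare-aluminium index plate, 0.2 to 0.4 kg, lying flat, hub up. Round flange 10 mm thick, 116 mm across its 12 rim teeth (105 mm across the notches), with a hub in its middle and one slot. Bore 19 mm wide right through hub and flange. Origin: centre of the underside; z up through the hub; x points to the slot.
- hub (a point): Centre of the top of the plate's hub, 44 mm above its underside, axes as plate. The hub is 12-sided, 32 mm across flats, and stands 34 mm above the flange top: grip it here.
- slot (a point): Centre of the plate's slot at the underside, 38 mm from the plate's axis. The slot goes right through the flange, 31 to 45 mm from the axis, 11 mm wide (1.5 mm play either side of the pin).
- drive: Fixed grey bench drive: foot 130 mm square, 8 mm thick; round housing 112 mm across with a flat top rim (46 to 56 mm from the axis) 45 mm above the bench; shaft and drive pin stand in its open middle. Origin: centre of the foot's underside, on the bench; z up; x points to the black connector box at the housing's side.
- shaft_top (a point): Top of the drive's fixed centre shaft, 36 mm above the rim. Shaft 16 mm thick, its last 5 mm tapered to 9 mm; the plate's bore has 1.5 mm play all round it. Axes as drive.
- seat (a point): Point on the shaft axis at the height of the rim, 45 mm above the bench; the plate's origin comes here. Axes as drive. The drive pin (8 mm thick, ball end 9 mm above the rim, 38 mm from the axis) stands anywhere within 25 degrees of the x direction, braked; its angle is not measured. It sinks from 2.5 N on, 4 mm at 1.1 N per mm, then is solid; it springs up when the slot is over it.
- cup: Loose black parts cup with small parts in it, 96 mm wide, 72 mm high, bystander. Origin: centre of its underside.
- bottle: Loose white dropper bottle, 55 mm wide, 122 mm high, bystander. Origin: centre of its underside.
- pliers: Loose small pliers with blue and black grips, 170 mm long, 14 mm high, lying on the bench on the robot's right, bystander. Origin: centre of their underside.

How it is judged:
On the way:
1. the plate is threaded on the shaft, upright, not yet home (horizontal distance between plate and seat below 0.004 m and z of plate in the frame of seat between 0.003 and 0.033 m and angle between plate's own z axis and vertical below 0.15 rad), for 0.05 s.
At the end, for the whole second after the job is handed in: The plate lies on the housing rim, hub up, its underside within 2 mm of the rim's height, its centre within 3.5 mm of the shaft axis, tilted less than 2 degrees, at rest (so the pin is in the slot) (horizontal distance between plate and seat below 0.0035 m and z of plate in the frame of seat between -0.002 and 0.002 m and angle between plate's own z axis and vertical below 0.035 rad and linear speed of plate below 0.01 m/s); the robot touches nothing.
It fails at once if the plate is forced on the drive (contact with shaft, pin and housing together over 35 N) (contact force between plate and drive above 35 N).
It fails at once if the cup is moved more than 20 mm (distance of cup from where it was at the start of the episode above 0.02 m).
It fails at once if the bottle is moved more than 20 mm (distance of bottle from where it was at the start of the episode above 0.02 m).
It fails at once if the pliers are moved more than 20 mm (distance of pliers from where it was at the start of the episode above 0.02 m).
It also fails if it takes over 56 s, if anything falls off the work surface, if the arm or the gripper's body presses on something with over 40 N, if the wrist force passes 120 N, or if a joint passes its speed limit or range.

ROBOT

A 7-joint arm with a two-finger parallel gripper is mounted at the origin on a cart in front of the work surface, level with it; the furniture and walls round the work are solid. World frame = base frame: x ahead of the robot, y to its left, z up, the work surface at z = 0. Lengths are in m, angles in rad, forces in N, time in s.
With the tool pointing down it reaches from about 0.425 to 0.875 m from the base axis. Payload 4.7 kg.
Tool frame: the origin (TCP) lies at the centre of the arm's flange, where the gripper is bolted on; the fingertips stand manip.tcp_to_tips ahead of it and the grasp point (between the pads) lies 155 mm ahead of it (manip.tcp_to_tips is the distance from the TCP to the fingertips, in m); z points along the fingers, y is the line along which they close (so a half turn about z gives the same grasp; the last joint's range is limited). The gripper opens to 85 mm and grips with 20 to 120 N. Pads are 22 mm wide; open, the fingers measure 114 mm over their backs; the gripper's body (76 mm by 85 mm) begins 54 mm behind the grasp point. The pads swing forward as they close: fully open they stand 13 mm farther back than shut.
Start: joints at [1.131, 0.321, -0.07, 1.45, 0.023, 1.371, -0.057], TCP at [0.285, -0.584, 0.405] pointing down, gripper open.
Joint ranges: [-2.86, 2.86], [-0.3, 2.09], [-1.38, 1.24], [0.06, 2.45], [-1.56, 4.7], [0.09, 2.05], [-2.69, 2.69]. Speed limits (rad/s): [2.57, 2.57, 3.14, 3.14, 3.14, 3.14, 3.14].

INTERFACE

Orientations are given as a unit quaternion [w, x, y, z].
In Python, from plant import manip gives the robot as it stands.
- The arm moves only by the tool drive_tool, never from a script. Its argument "commands" is a list that holds one entry, the list of rows, each a list of 6 numbers: the shift along the tool's x, y, z as a fraction of full scale, then the turn, a rotation vector about the tool's x, y, z as a fraction of full scale. A call has 1 to 20 rows; each row shifts and turns the commanded pose from where the row before left it, along the tool's axes as they then stand; what a row does not reach is not made up. Full scale, the value 1, is 50 cm for a shift and pi/2 rad for a turn. A row lasts 1/8 s, in which the tool goes at most 62.5 mm and 10.7 degrees, less where a joint would pass 70% of its speed; a pose out of reach is approached as far as the arm can. A call with a number of a shift or a turn outside -1 to 1 is refused whole. A call with a gripper value outside its range is refused whole. "fingers" is the opening, from 0 (shut) to 1 (fully open), set as the call begins (left out, the last holds). The fingers move at their own pace and stop on an object; "squeeze" is the grip in N (left out, the last holds). Time passes only in rows, so rows that do not move let the fingers close. It gives the time, the measured TCP pose, the force, the opening and the grip force at its end, in the units of the state.
- manip.get_obs(): the state, without advancing time (a new reading comes with each control period).
- manip.read_camera(name): name is "scene" or "top" or "wrist"; returns the picture (384x512x3 uint8, blue, green, red); there is no depth.
- manip.get_calibration(name): a dict with "vertical_fov" (degrees; the focal length in pixels is half the picture's height over the tangent of half this angle, whatever the lens; pixels are square), "cx", "cy" (the principal point, pixels), "rvec" (rotation vector, rad) and "tvec" (3), from world to camera coordinates, as OpenCV has them. Camera axes: x right, y down, z forward; pixel columns grow to the right and rows downward; lengths in m; the calibration is good to about 2 mm. A picture is of the moment at which its call begins: read the wrist's pose just before it. get_calibration takes no time and is no camera call; for the wrist camera it gives the pose at the moment of the call.
- manip.sign_off(): hands the job in; it is judged then, once.
Trained networks look in the newest picture that a camera, given by its name, has taken for a name from the list of things; names that differ only in an ending like _2 or _b are one class to them, and where a whole thing is asked for, a point or a joint stands for the part that bears it (a point fixed in the world has none). Each returns a list of dicts, best first, with "score" (0 to 1); they miss things now and then, are a little off and sometimes report something else, mostly with a low value. They report only what shows in the picture. A call takes as long as a camera call.
- manip.silhouettes(camera, label): "mask" (384x512 bool, what is visible of it) and "rect" ([left, top, width, height] in pixels, round what is visible of it).
The state is a dict: "time_s": time; "qpos": joint angles; "dq": joint speeds; "tau": joint torques, N m; "position": TCP position; "ee_rot": TCP orientation; "wrist_force": force on the tool from outside, world axes, zero at the start; "wrist_torque": the same for the moment, N m; "finger_gap": opening from 0.0 (shut) to 1.0 (fully open); "gripper_force": force on a finger pad.
Only numpy, scipy, OpenCV 4.12 (cv2) and the standard library are available. Lean on these libraries where they do the work, as an engineer would, in place of code of your own. Each camera call takes 0.05 s, during which the arm holds its last target. There are 200 camera calls.

## Working session

There is one attempt and no reset: what is moved stays moved. The work goes in short steps, Python scripts to look and compute and a tool call to move; the robot and the scene stay as the last step left them, time stands still between calls to the robot, and variables do not carry over. Pictures are saved under pics/ and viewed, at most 10 in all, crops included, and the job is handed in when it is done.

Besides the shell and the picture viewer there is one more tool, called after "Request:" in YAML: its name, and indented under it one key for each argument. drive_tool: Moves the arm, as the interface text tells. Shift numbers are shares of 50 cm and turn numbers shares of pi/2 rad, none past 1 either way. Its arguments: {"type":"object","properties":{"commands":{"type":"array"},"fingers":{"type":"number"},"squeeze":{"type":"number"}},"required":["commands"]}

```bash
mkdir -p pics; ls; cat > h.py <<'E'
import numpy as np, cv2
from plant import manip
from scipy.spatial.transform import Rotation as R
def cal(n):
    c=manip.get_calibration(n); f=192/np.tan(np.radians(c["vertical_fov"])/2)
    K=np.array([[f,0,c["cx"]],[0,f,c["cy"]],[0,0,1]]); M=cv2.Rodrigues(np.array(c["rvec"],float))[0]
    return K,M,np.array(c["tvec"],float).ravel(),c
def onplane(n,uv,z,cc=None):
    K,M,t,_=cc or cal(n); o=-M.T@t
    uv=np.atleast_2d(uv); d=np.c_[uv,np.ones(len(uv))]@np.linalg.inv(K).T@M
    return o+d*((z-o[2])/d[:,2])[:,None]
def proj(n,P,cc=None):
    K,M,t,_=cc or cal(n); return cv2.projectPoints(np.atleast_2d(np.array(P,float)),cv2.Rodrigues(M)[0],t,K,None)[0].reshape(-1,2)
def quat(o): q=o["ee_rot"]; return R.from_quat([q[1],q[2],q[3],q[0]])
E
python3 - <<'E'
from h import *
o=manip.get_obs(); print(o, manip.tcp_to_tips); print(quat(o).as_matrix().round(3))
ims=[]
for n in("top","scene","wrist"):
    ims.append(manip.read_camera(n)); c=cal(n); print(n,c[3],(-c[1].T@c[2]).round(3))
    for l in("plate","drive","cup","bottle","pliers","hub","slot"):
        for d in manip.silhouettes(n,l)[:2]:
            m=d["mask"]; ys,xs=np.nonzero(m); print(n,l,round(d["score"],2),d["rect"],xs.mean().round(1),ys.mean().round(1), onplane(n,[xs.mean(),ys.mean()],0.03)[0].round(3))
cv2.imwrite("pics/a.png",ims[0]);cv2.imwrite("pics/b.png",ims[1])
E
```

```text
pics
{'time_s': 0.0, 'qpos': array([ 1.1310813 ,  0.32184394, -0.07007017,  1.45164486,  0.02258147,
        1.37078071, -0.05689063]), 'dq': array([ 2.50323305e-04,  2.47201333e-05, -8.77917843e-04,  1.95189109e-04,
        3.67236114e-04, -8.96049510e-04,  2.81512189e-05]), 'tau': array([-5.64075726e-04, -4.93585861e+01, -3.82931717e-01, -3.14341021e+01,
        1.27557723e-02,  1.14235465e-02, -1.67704655e-05]), 'position': array([ 0.28484142, -0.58405187,  0.40362459]), 'ee_rot': array([-9.10791144e-04,  9.74363872e-01,  2.24975893e-01, -2.52461886e-04]), 'wrist_force': array([ 0.18874361, -0.14206256,  0.95543885]), 'wrist_torque': array([ 0.02716995, -0.00403673,  0.00887485]), 'gripper_force': 0.0, 'finger_gap': 1.0029836566946166} 0.1734
[[ 0.899  0.438 -0.001]
 [ 0.438 -0.899  0.002]
 [-0.    -0.002 -1.   ]]
top {'vertical_fov': 51.7258671197156, 'cx': 254.93449241678613, 'cy': 196.10540217025965, 'rvec': array([ 2.15744725, -2.10187301,  0.19826133]), 'tvec': array([-0.07477818,  0.62257123,  1.06313231])} [ 0.424 -0.055  1.158]
top plate 0.71 [271.2, 213.0, 37.9, 38.1] 291
[... 776 characters left out ...]
.03 ]
scene cup 0.81 [153.2, 202.1, 39.8, 37.6] 172.2 220.4 [0.768 0.167 0.03 ]
scene bottle 0.96 [203.3, 174.4, 16.5, 31.5] 211.9 191.3 [0.774 0.005 0.03 ]
scene pliers 0.66 [316.3, 171.6, 46.8, 21.6] 342.4 180.6 [ 0.494 -0.304  0.03 ]
scene pliers 0.35 [285.7, 186.0, 38.9, 27.5] 305.3 201.7 [ 0.526 -0.145  0.03 ]
scene hub 0.88 [285.6, 187.7, 40.2, 27.8] 305.5 201.5 [ 0.526 -0.146  0.03 ]
scene slot 0.85 [287.9, 186.7, 35.7, 27.9] 305.4 201.6 [ 0.526 -0.145  0.03 ]
wrist {'vertical_fov': 62.92832176839708, 'cx': 254.30622958723131, 'cy': 189.67481499758296, 'rvec': array([-2.42562662,  1.51405945,  0.24403094]), 'tvec': array([-0.6512005 , -0.04131211,  0.38051535])} [ 0.358 -0.549  0.375]
```

```bash
python3 - <<'E'
from h import *
a=cv2.imread("pics/a.png"); b=cv2.imread("pics/b.png")
A=cv2.resize(a[110:290,120:380],None,fx=3,fy=3,interpolation=2); cv2.imwrite("pics/a2.png",A)
print(manip.get_obs()["time_s"], cal("top")[0][0,0])
E
```

```text
1.2 396.0602769200482
```

View pics/a2.png

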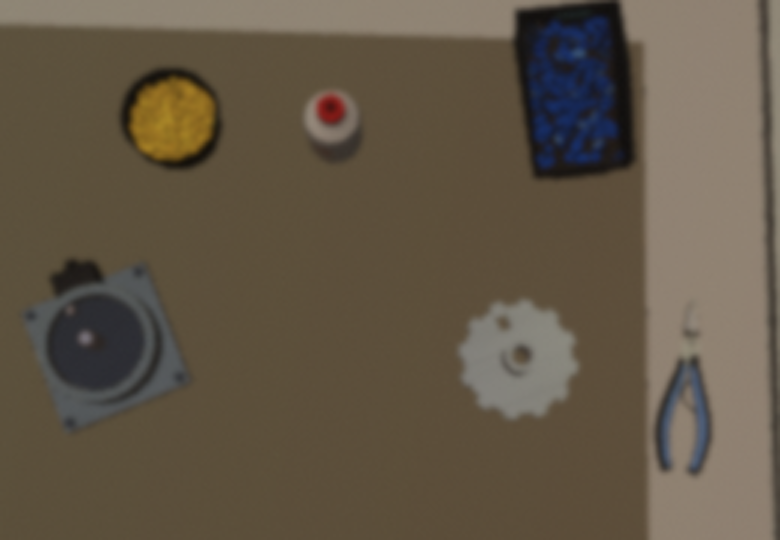

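View pics/b.png

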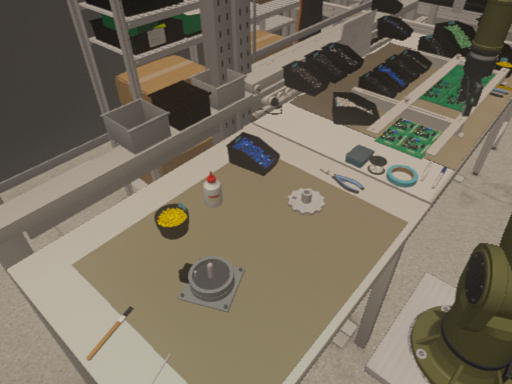

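```bash
python3 - <<'E'
from h import *
f=lambda u,v:[120+u/3-.33,110+v/3-.33]
for n,p,z in [("plate flange",(518.5,358),.01),("hubtop",(521.5,354.5),.044),("slot",(503,322.5),.01),("rim",(103,344),.045),("shafttop",(87,339),.081),("pin",(70,311),.054),("connector",(76,277),.035),("footA",(24,318),.008),("footB",(147,265),.008),("footC",(189,381),.008),("footD",(69,431),.008)]:
    print(n,onplane("top",f(*p),z)[0].round(4))
E
```

```text
plate flange [ 0.5386 -0.1702  0.01  ]
hubtop [ 0.5386 -0.1696  0.044 ]
slot [ 0.5728 -0.1548  0.01  ]
rim [0.5381 0.2233 0.045 ]
shafttop [0.5385 0.2291 0.081 ]
pin [0.5672 0.254  0.054 ]
connector [0.6026 0.2561 0.035 ]
footA [0.5652 0.311  0.008 ]
footB [0.6206 0.195  0.008 ]
footC [0.5083 0.1473 0.008 ]
footD [0.4576 0.2591 0.008 ]
```

Request:
drive_tool:
  commands:
    - [[0.082,-0.052,0.0,0,0,0],[0.082,-0.052,0.02,0,0,0],[0.082,-0.052,0.02,0,0,0],[0.082,-0.052,0.02,0,0,0],[0.082,-0.052,0.02,0,0,0],[0.082,-0.052,0.02,0,0,0],[0.082,-0.052,0.02,0,0,0],[0.082,-0.052,0.02,0,0,0],[0.082,-0.052,0.02,0,0,0],[0.082,-0.052,0.04,0,0,0],[0,0,0,0,0,0],[0,0,0,0,0,0]]
  fingers: 1
  squeeze: 40

```text
time_s: 2.7
position: [0.5393, -0.1714, 0.3047]
ee_rot: [0.0, 0.974, 0.225, -0.0]
wrist_force: [0.5, -0.2, 0.6]
finger_gap: 0.997
gripper_force: 0.0
```

```bash
python3 - <<'E'
from h import *
o=manip.get_obs(); print(o["time_s"],o["position"],o["qpos"].round(2)); print(quat(o).as_matrix().round(3),o["wrist_force"])
cc=cal("wrist"); im=manip.read_camera("wrist"); np.savez("w1.npz",im=im,K=cc[0],M=cc[1],t=cc[2]); cv2.imwrite("pics/w1.png",cv2.resize(im,None,fx=1.5,fy=1.5))
print(proj("wrist",[[.5386,-.17,.01],[.5386,-.17,.044]],cc))
for d in manip.silhouettes("wrist","plate")[:1]:
    ys,xs=np.nonzero(d["mask"]); print(d["score"],d["rect"],onplane("wrist",[xs.mean(),ys.mean()],.01,cc))
E
```

```text
2.7 [ 0.53931159 -0.17139109  0.3047319 ] [ 0.6   0.24 -0.39  1.78  0.1   1.15 -0.93]
[[ 0.899  0.438 -0.   ]
 [ 0.438 -0.899 -0.001]
 [-0.001  0.    -1.   ]] [ 0.51623148 -0.22869985  0.58155239]
[[251.12923328 182.59312741]
 [250.75082495 195.43845518]]
0.71 [185.3, 116.5, 134.0, 121.9] [[ 0.54318368 -0.17007731  0.01      ]]
```

View pics/w1.png

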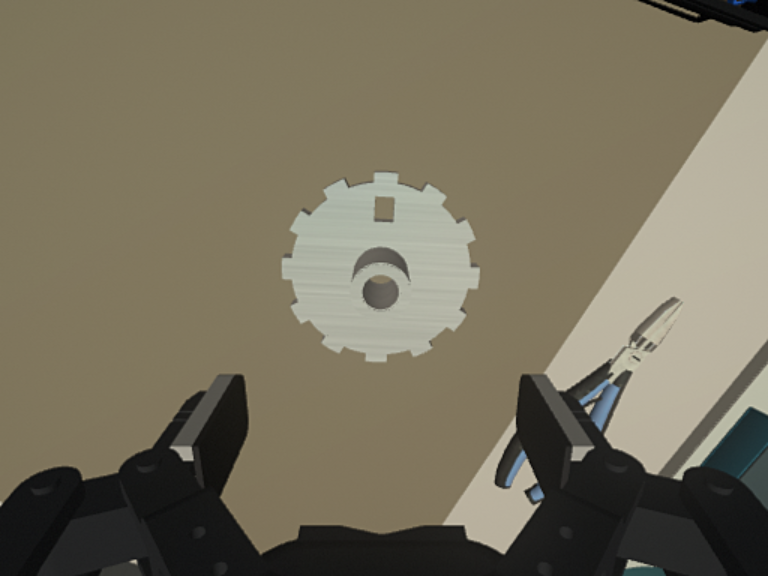

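```bash
python3 - <<'E'
from h import *
d=np.load("w1.npz"); cc=(d["K"],d["M"],d["t"],0)
g=lambda u,v,z: onplane("wrist",[u/1.5-.17,v/1.5-.17],z,cc)[0]
h=g(380.5,292,.044); fl=g(381,266.5,.01); s=g(384,210,.01); print(h,fl,s)
for c in(h,fl): print(np.degrees(np.arctan2(*(s-c)[1::-1])), np.linalg.norm((s-c)[:2]))
a=g(386,177,.005);b=g(375,357,.005); print(np.degrees(np.arctan2(*(a-b)[1::-1])))
Rm=quat(manip.get_obs()).as_matrix(); print(Rm.T@(h-manip.get_obs()["position"])*1000, np.degrees(np.arctan2(Rm[1,0],Rm[0,0])))
E
```

```text
[ 0.54023679 -0.17158055  0.044     ] [ 0.54384554 -0.1700879   0.01      ] [ 0.57429351 -0.15709607  0.01      ]
23.04027444291016 0.03700892312835981
23.107430009891598 0.03310387092410362
22.64948567785937
[  1.51496934  -0.63956311 261.18095163] 25.857346467080113
```

Request:
drive_tool:
  commands:
    - [[0.004,-0.001,0.04,0,0,0.033],[0,0,0.08,0,0,0],[0,0,0.08,0,0,0],[0,0,0.036,0,0,0],[0,0,0,0,0,0],[0,0,0,0,0,0]]

```text
time_s: 3.55
position: [0.5419, -0.17, 0.1884]
ee_rot: [0.001, 0.98, 0.199, 0.001]
wrist_force: [0.1, -0.2, 0.1]
finger_gap: 0.999
gripper_force: 0.0
```

Request:
drive_tool:
  commands:
    - [[0,0,0,0,0,0],[0,0,0,0,0,0],[0,0,0,0,0,0],[0,0,0,0,0,0],[0,0,0,0,0,0],[0,0,0,0,0,0]]
  fingers: 0
  squeeze: 50

```text
time_s: 4.3
position: [0.5414, -0.1697, 0.1874]
ee_rot: [0.0, 0.98, 0.2, 0.0]
wrist_force: [0.1, -0.7, 5.8]
finger_gap: 0.37
gripper_force: 50.8
```

Request:
drive_tool:
  commands:
    - [[0,0,-0.03,0,0,0],[0,0,-0.06,0,0,0],[0,0,-0.07,0,0,0],[0,0,-0.07,0,0,0],[0.011,-0.05,-0.03,0,0,0],[0.011,-0.09,0,0,0,0],[0.011,-0.1,0,0,0,0],[0.011,-0.1,0,0,0,0],[0.011,-0.1,0,0,0,0],[0.011,-0.1,0,0,0,0],[0.011,-0.1,0,0,0,0],[0.011,-0.094,0,0,0,0],[0,0,0,0,0,0],[0,0,0,0,0,0],[0,0,0,0,0,0]]

```text
time_s: 6.18
position: [0.4379, 0.1844, 0.3163]
ee_rot: [0.0, 0.98, 0.199, -0.0]
wrist_force: [-0.0, -0.8, -2.7]
finger_gap: 0.366
gripper_force: 50.4
```

```bash
python3 - <<'E'
from h import *
o=manip.get_obs(); print(o["time_s"],o["position"],o["qpos"].round(2)); print(quat(o).as_matrix().round(3),o["wrist_force"])
cc=cal("wrist"); im=manip.read_camera("wrist"); np.savez("w2.npz",im=im,K=cc[0],M=cc[1],t=cc[2],pos=o["position"],R=quat(o).as_matrix()); cv2.imwrite("pics/w2.png",cv2.resize(im,None,fx=1.5,fy=1.5,interpolation=2))
print(proj("wrist",[[.538,.228,.045],[.538,.228,.081]],cc)*1.5)
E
```

```text
6.175 [0.43790901 0.18443841 0.31627866] [ 0.23  0.05 -0.7   1.96  0.04  1.14 -1.65]
[[ 0.921  0.39  -0.001]
 [ 0.39  -0.921 -0.001]
 [-0.001  0.    -1.   ]] [-0.03480869 -0.75918153 -2.71750699]
[[376.75956977  65.00255868]
 [375.96816246  53.45976968]]
```

View pics/w2.png

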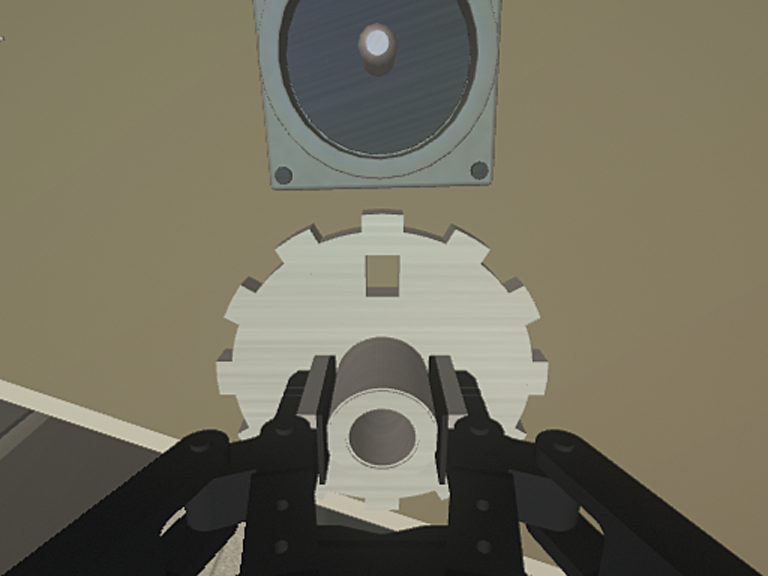

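```bash
python3 - <<'E'
from h import *
d=np.load("w2.npz"); cc=(d["K"],d["M"],d["t"],0)
g=lambda u,v,z: onplane("wrist",[u/1.5-.17,v/1.5-.17],z,cc)[0]
u=.1289
P={"bore":g(382,437,u+.044),"flangeL":g(217,366,u+.01),"flangeR":g(548,366,u+.01),"slot":g(382.5,272,u+.01),"tooth":g(383,214,u+.01),"shaft":g(377,42,.081),"rimbottom":g(380,179,.045),"rimL":g(258,50,.045),"rimR":g(498,50,.045),"rimin":g(378,157,.045)}
for k,p in P.items(): print(k,p.round(4),"tool mm",(d["R"].T@(p-d["pos"])*1000).round(1))
a=g(271,189,.008);b=g(492,184,.008);v=a-b;print(np.degrees(np.arctan2(v[1],v[0]))-90)
print((-cc[1].T@cc[2]), cc[1][2])
E
```

```text
bore [0.4367 0.1827 0.1729] tool mm [ -1.6   1.1 143.4]
flangeL [0.4182 0.2374 0.1389] tool mm [  2.6 -56.5 177.4]
flangeR [0.4633 0.1309 0.1389] tool mm [  2.7  59.1 177.4]
slot [0.4723 0.1975 0.1389] tool mm [ 37.    1.3 177.3]
tooth [0.4898 0.2048 0.1389] tool mm [ 56.    1.4 177.3]
shaft [0.542  0.2293 0.081 ] tool mm [113.6  -0.9 235.2]
rimbottom [0.4906 0.2064 0.045 ] tool mm [5.740e+01 2.000e-01 2.712e+02]
rimL [0.5224 0.2812 0.045 ] tool mm [115.8 -56.3 271.1]
rimR [0.5658 0.179  0.045 ] tool mm [116.   54.8 271.2]
rimin [0.5    0.2115 0.045 ] tool mm [ 68.   -0.8 271.2]
24.260106523032974
[0.51319629 0.21530383 0.28590742] [-0.29065083 -0.1241318  -0.94874306]
```

Request:
drive_tool:
  commands:
    - [[0.05,-0.002,0,0,0,0],[0.05,-0.002,0,0,0,0],[0,0,0,0,0,0],[0,0,0,0,0,0]]

```text
time_s: 6.72
position: [0.4829, 0.2061, 0.3162]
ee_rot: [0.0, 0.98, 0.199, -0.001]
wrist_force: [0.4, 0.2, -3.1]
finger_gap: 0.365
gripper_force: 50.5
```

```bash
python3 - <<'E'
from h import *
o=manip.get_obs(); print(o["time_s"],o["position"])
cc=cal("wrist"); im=manip.read_camera("wrist"); np.savez("w3.npz",im=im,K=cc[0],M=cc[1],t=cc[2],pos=o["position"],R=quat(o).as_matrix()); cv2.imwrite("pics/w3.png",cv2.resize(im[:260,100:412],None,fx=2.25,fy=2.25,interpolation=2))
E
```

```text
6.725 [0.48293705 0.20611557 0.31620435]
```

View pics/w3.png

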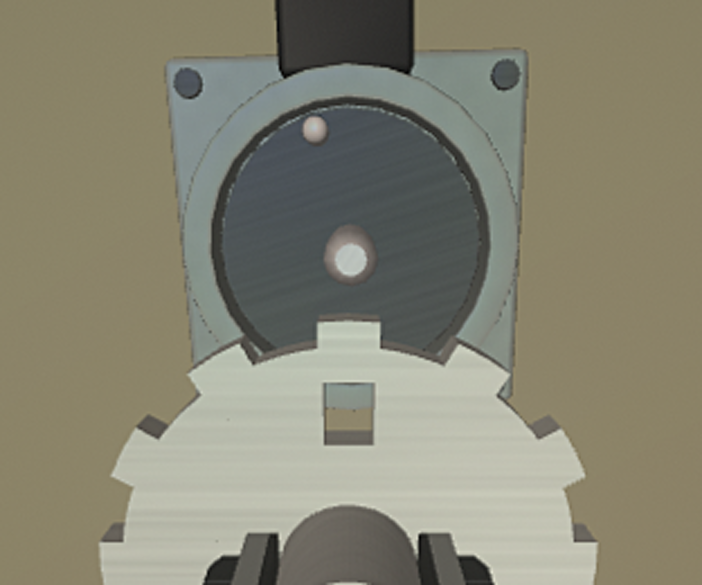

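```bash
python3 - <<'E'
from h import *
d=np.load("w3.npz"); cc=(d["K"],d["M"],d["t"],0)
g=lambda u,v,z: d["R"].T@(onplane("wrist",[100+u/2.25-.28,v/2.25-.28],z,cc)[0]-d["pos"])*1000
u=.1289
for k,p in {"shaft":g(350.5,260,.081),"pin":g(315,129,.052),"slot":g(350,412,u+.01),"rimL":g(182,236,.045),"rimR":g(518,236,.045),"rimtop":g(348,65,.045),"inT":g(349,97,.045),"inL":g(211,240,.045),"inR":g(489,240,.045)}.items(): print(k,p.round(1))
E
```

```text
shaft [ 63.4   1.7 235.1]
pin [100.   -9.1 264. ]
slot [ 36.2   1.5 177.2]
rimL [ 67.9 -53.7 271.1]
rimR [ 68.   57.1 271.1]
rimtop [118.7   1.  271. ]
inT [109.8   1.3 271. ]
inL [ 66.6 -44.2 271.1]
inR [ 66.7  47.6 271.1]
```

Request:
drive_tool:
  commands:
    - [[0.043,0,0,0,0,0],[0.043,0,0,0,0,0],[0.043,0,0,0,0,0],[0,0,0.02,0,0,-0.091],[0,0,0.03,0,0,-0.091],[0,0,0.02,0,0,0],[0,0,0,0,0,0],[0,0,0,0,0,0]]

```text
time_s: 7.78
position: [0.5426, 0.2321, 0.2822]
ee_rot: [0.0, 0.942, 0.337, 0.0]
wrist_force: [0.2, 0.1, -3.0]
finger_gap: 0.365
gripper_force: 50.4
```

```bash
python3 - <<'E'
from h import *
o=manip.get_obs(); print(o["time_s"],o["position"],o["wrist_force"],o["wrist_torque"]); Rm=quat(o).as_matrix(); print(Rm.round(3))
d=np.load("w3.npz"); sh=d["pos"]+d["R"]@np.array([63.3,1.7,0])/1000
e=Rm.T@(sh-o["position"])*1000-[-1.5,1.2,0]; print("shaft",sh,"err tool",e[:2], np.degrees(np.arctan2(Rm[1,0],Rm[0,0])))
E
```

```text
7.775 [0.54261485 0.23210414 0.28224322] [ 0.20935725  0.08657356 -3.03004772] [ 0.01506559 -0.02745204 -0.04190498]
[[ 0.774  0.634  0.001]
 [ 0.634 -0.774 -0.   ]
 [ 0.001  0.001 -1.   ]]
shaft [0.54188323 0.22924813 0.31609852] err tool [-0.85452054  0.56369923] 39.32867909730943
```

Request:
drive_tool:
  commands:
    - [[-0.0016,0.001,0.012,0,0,0],[0,0,0.012,0,0,0],[0,0,0.01,0,0,0],[0,0,0,0,0,0],[0,0,0,0,0,0]]

```text
time_s: 8.4
position: [0.5423, 0.2313, 0.2647]
ee_rot: [-0.0, 0.941, 0.337, 0.0]
wrist_force: [0.3, -0.3, -2.1]
finger_gap: 0.361
gripper_force: 50.4
```

Request:
drive_tool:
  commands:
    - [[0,0,0.004,0,0,0],[0,0,0.004,0,0,0],[0,0,0.004,0,0,0],[0,0,0,0,0,0]]

```text
time_s: 8.9
position: [0.5421, 0.2312, 0.2584]
ee_rot: [0.0, 0.941, 0.337, -0.0]
wrist_force: [0.0, -0.3, -3.2]
finger_gap: 0.363
gripper_force: 50.4
```

Threaded, with no lateral force. Continuing down to just above the pin (underside ≈ 56 mm).

Request:
drive_tool:
  commands:
    - [[0,0,0.008,0,0,0],[0,0,0.008,0,0,0],[0,0,0.006,0,0,0],[0,0,0.004,0,0,0],[0,0,0,0,0,0]]

```text
time_s: 9.52
position: [0.5422, 0.2312, 0.2455]
ee_rot: [0.0, 0.941, 0.337, -0.0]
wrist_force: [-0.9, -0.3, -2.8]
finger_gap: 0.363
gripper_force: 50.4
```

Request:
drive_tool:
  commands:
    - [[0,0,0.003,0,0,0],[0,0,0.003,0,0,0],[0,0,0.003,0,0,0],[0,0,0.002,0,0,0],[0,0,0,0,0,0]]

```text
time_s: 10.15
position: [0.5422, 0.2312, 0.2401]
ee_rot: [0.0, 0.941, 0.337, -0.0]
wrist_force: [-0.1, 0.7, -3.5]
finger_gap: 0.367
gripper_force: 50.4
```

No pin contact yet. Small steps on.

Request:
drive_tool:
  commands:
    - [[0,0,0.002,0,0,0],[0,0,0.002,0,0,0],[0,0,0.002,0,0,0],[0,0,0,0,0,0]]

```text
time_s: 10.65
position: [0.5422, 0.2312, 0.2371]
ee_rot: [0.0, 0.941, 0.337, -0.0]
wrist_force: [0.4, -0.2, -3.6]
finger_gap: 0.364
gripper_force: 50.4
```

Request:
drive_tool:
  commands:
    - [[0,0,0.002,0,0,0],[0,0,0.002,0,0,0],[0,0,0.002,0,0,0],[0,0,0,0,0,0]]

```text
time_s: 11.15
position: [0.5422, 0.2312, 0.234]
ee_rot: [0.0, 0.941, 0.337, -0.0]
wrist_force: [-0.9, 0.1, -3.7]
finger_gap: 0.361
gripper_force: 50.4
```

Request:
drive_tool:
  commands:
    - [[0,0,0.001,0,0,0],[0,0,0.001,0,0,0],[0,0,0.001,0,0,0],[0,0,0,0,0,0]]

```text
time_s: 11.65
position: [0.5422, 0.2312, 0.2326]
ee_rot: [0.0, 0.941, 0.337, -0.0]
wrist_force: [-0.2, 0.0, -3.2]
finger_gap: 0.363
gripper_force: 50.4
```

Request:
drive_tool:
  commands:
    - [[0,0,0.001,0,0,0],[0,0,0.001,0,0,0],[0,0,0,0,0,0],[0,0,0,0,0,0]]

```text
time_s: 12.15
position: [0.5422, 0.2313, 0.2324]
ee_rot: [0.0, 0.941, 0.337, 0.0]
wrist_force: [-3.4, -1.6, 5.0]
finger_gap: 0.366
gripper_force: 51.3
```

Request:
drive_tool:
  commands:
    - [[0,0,0,0,0,0],[0,0,0,0,0,0],[0,0,0,0,0,0],[0,0,0,0,0,0],[0,0,-0.02,0,0,0],[0,0,-0.06,0,0,0],[0,0,-0.08,0,0,0],[-0.06,0,-0.08,0,0,0],[-0.08,0,0,0,0,0],[0,0,0,0,0,0],[0,0,0,0,0,0]]
  fingers: 1

```text
time_s: 13.52
position: [0.4884, 0.187, 0.3523]
ee_rot: [0.0, 0.941, 0.337, 0.001]
wrist_force: [-0.7, 1.3, 0.1]
finger_gap: 1.0
gripper_force: 0.0
```

```bash
python3 - <<'E'
from h import *
o=manip.get_obs(); print(o["time_s"],o["position"],o["wrist_force"],o["finger_gap"])
cc=cal("wrist"); im=manip.read_camera("wrist"); np.savez("w4.npz",im=im,K=cc[0],M=cc[1],t=cc[2]); 
s=manip.read_camera("scene")
a=cv2.resize(im[:240,120:400],(560,480)); b=cv2.resize(s[245:325,170:250],(240,240),interpolation=2)
c=np.zeros((480,800,3),np.uint8); c[:,:560]=a; c[:240,560:]=b; cv2.imwrite("pics/w4.png",c)
C=np.array([.5419,.2292])
t=np.linspace(0,2*np.pi,13)
print("hub",(proj("wrist",[[*C,.089]],cc)-[120,0])*2,"shaft",(proj("wrist",[[*C,.081]],cc)-[120,0])*2)
E
```

```text
13.525 [0.48842911 0.18697257 0.35231104] [-0.73000813  1.29858245  0.05296578] 0.9998341012344044
hub [[268.6099633  210.21374326]] shaft [[268.58123439 208.96585912]]
```

View pics/w4.png

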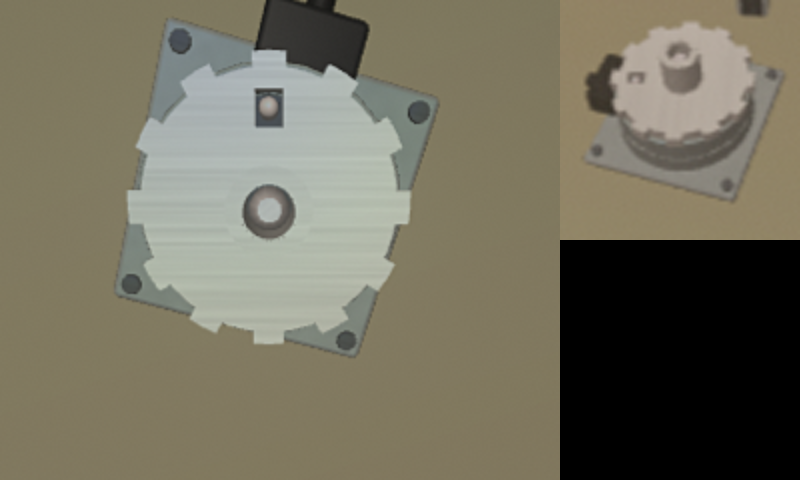

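The picture shows the pin standing in the slot at (268,106), the shaft centred in the bore at (268,211), and the plate lying flat on the housing. The gripper is clear of it.

```bash
python3 -c "
from plant import manip; print(manip.sign_off())"
```

```text
the job is handed in; nothing more can be done
None
```

The index plate is on the shaft with the drive pin in its slot, lying flat on the housing rim and released; I handed the job in at about 13.6 s, and no verdict was returned. I measured the pin's angle by camera and turned the plate to match before lowering it, so no turning under pressure was needed, and the arm never went near the cup, bottle or pliers.

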